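# Get the missing tin tier from behind the cruet, mill and jar

### The arm

A 6-joint arm with a two-finger parallel gripper is mounted at the origin on the work surface. World frame = base frame: x ahead of the robot, y to its left, z up, the work surface at z = 0. Lengths are in mm, angles in rad, forces in N, time in s.
With the tool pointing down it reaches from about 350 to 875 mm from the base axis. Payload 4.2 kg.
Tool frame: the origin (TCP) lies between the finger pads; the fingertips stand 25 mm ahead of it and the grasp point (between the pads) lies 6 mm ahead of it; z points along the fingers, y is the line along which they close (so a half turn about z gives the same grasp; the last joint's range is limited). The gripper opens to 85 mm and grips with 20 to 120 N. Pads are 22 mm wide; open, the fingers measure 114 mm over their backs; the gripper's body (76 mm by 85 mm) begins 54 mm behind the grasp point. The pads swing forward as they close: fully open they stand 13 mm farther back than shut.
Start: joints at [-1.005, 0.385, 0.008, 0, -1.194, -0.259], TCP at [188.772, -595.789, 256.312] pointing down, gripper open.
Joint ranges: [-3.14, 3.14], [-1.21, 2.06], [-1.07, 1.41], [-3.16, 2.05], [-2.99, -0.16], [-3.1, 3.1]. Speed limits (rad/s): [2.79, 2.79, 3.14, 3.14, 3.14, 3.14].

### API

Orientations are given as a unit quaternion [x, y, z, w].
In Python, from bench import arm gives the robot as it stands.
- The arm moves only by the shell command python3 -m pendant 'ROWS'. ROWS is JSON, a list of rows, each a list of 7 numbers: the shift along the tool's x, y, z in m, then the turn, a rotation vector about the tool's x, y, z in degrees, then the finger opening in m, from 0 to 0.0854. In form: [[x, y, z, wx, wy, wz, fingers], ...]. A call has 1 to 12 rows; each row shifts and turns the commanded pose from where the row before left it, along the tool's axes as they then stand; what a row does not reach is not made up. A row lasts 1/10 s, in which the tool goes at most 50 mm and 8.59 degrees, less where a joint would pass 70% of its speed; a pose out of reach is approached as far as the arm can. A call is refused whole if a number of a shift passes 0.05 or a number of a turn 8.59, either way. A call with a gripper value outside its range is refused whole. The fingers move at their own pace and stop on an object; the grip force is fixed at half the most. Time passes only in rows, so rows that do not move let the fingers close. It gives the time, the measured TCP pose, the force, the opening and the grip force at its end, in the units of the state.
- arm.read_state(): the state, without advancing time (a new reading comes with each control period).
- arm.get_image(name): name is "scene" or "top" or "wrist"; returns a dict with "image" (420x560x3 uint8, red, green, blue), "fx", "fy", "cx", "cy" (pixels), "xyz" and "rotation" of the camera in the world. Camera axes: x right, y down, z forward; pixel columns grow to the right and rows downward; lengths in mm; the calibration is good to about 2 mm. A picture is of the moment at which its call begins. There is no depth.
- arm.job_done(): hands the job in; it is judged then, once.
The state is a dict: "clock": time; "joints": joint angles; "joint_vel": joint speeds; "joint_efforts": joint torques, N m; "position": TCP position; "ee_rot": TCP orientation; "contact_force": force on the tool from outside, world axes, zero at the start; "wrist_torque": the same for the moment, N m; "gripper_width": finger opening in mm; "grasp_force": force on a finger pad.
Only numpy, scipy, OpenCV 4.12 (cv2) and the standard library are available. Lean on these libraries where they do the work, as an engineer would, in place of code of your own. Each camera call takes 0.05 s, during which the arm holds its last target. There are 200 camera calls.

### The job

The lidded top tier of the aluminium stacking tin is at the back of the wooden caddy, hemmed in by the oil cruet, the pepper mill and the red-lidded jar: stand those three aside on the steel tray, then fetch the tier and seat it squarely on top of the open tin on the rubber mat. Once it is on, put the cruet, the mill and the jar back in the caddy, each upright in the very spot where it stood at the start. Do not tip anything over, do not push the open tin about, and leave the green bowl and the colander alone.

Things in the scene. Friction and masses are not known exactly. Their poses are not given: they have to be found in the camera images.
- cruet: Blue glazed oil cruet with cork stopper, round, upright in the caddy, 145 mm tall, 340 g. Body 58 mm in diameter to 70 mm up, then a shoulder; neck 26 mm in diameter from 101 to 129 mm (grip from above), cork 23 mm wide above. Origin: centre of its underside, z up. Which of the three spots by the tier holds cruet, mill and jar changes at every start.
- mill: Dark wooden pepper mill with a small steel finial, round, upright in the caddy, 141 mm tall, 220 g, one solid piece. Foot 54 mm in diameter, waist 38 mm, groove of 34 mm at 98 mm up, head 44 mm in diameter from 104 to 128 mm (grip from above). Origin: centre of its underside, z up.
- jar: White ceramic storage jar with a red lid, round, upright in the caddy, 119 mm tall, 340 g. Body 62 mm in diameter to 89 mm up, red lid 58 mm in diameter from 91 to 119 mm, fixed to the jar (grip the lid from above). Origin: centre of its underside, z up.
- tier: Lidded top tier of the tin: round aluminium box, black knob, 140 g, at the back of the caddy. Origin: centre of its underside, z up. Above it: foot 46 mm in diameter 0-5 mm, body 66 mm in diameter 5-39 mm (flat shoulder), fixed lid to 46 mm, knob 18 mm in diameter 49-67 mm (grip from above). Cruet, mill and jar stand about 76 mm from it, centre to centre: in front, front left and front right.
- stack: Rest of the tin, loose on a square black rubber mat: two aluminium tiers clipped together as one, 66 mm in diameter, 78 mm tall, 300 g, open top (opening 60 mm wide, 34 mm deep). Origin: centre of its underside, 4 mm above the counter, z up. Seated, the lidded tier's shoulder rests on this rim, foot inside, its origin 73 mm above this one. Left or right of the caddy, across from the tray.
- tray: Shallow steel serving tray, fixed, 260 mm along its x by 170 mm along its y, floor 4 mm thick, rim 14 mm high and 4 mm thick all round. Origin: centre of its underside, on the counter, z up. Room for cruet, mill and jar in a row along its x, 80 mm apart. Left or right of the caddy.
- caddy: Light wooden spice caddy, fixed: board 180 mm along x, 236 mm along y, 12 mm thick (things stand on it), 10 mm thick walls at the back (+x) and both sides up to 50 mm above the counter, open at the front (-x), towards the robot. Origin: centre of its underside, on the counter, z up. The tier stands about 35 mm behind (+x of) the origin.
- bowl: Green glazed clay bowl, 170 mm across and 75 mm tall, loose on the counter beyond the work; not to be disturbed. Origin at the centre of its underside.
- colander: White plastic colander, 180 mm across (220 mm over its two ears, which point along its y) and 80 mm tall, loose on the counter beyond the work; not to be disturbed. Origin at the centre of its underside.

How it is judged:
By the outcome, as a careful person would: the job done as asked, in the order asked, and still so for the second after the job is handed in, with the robot touching nothing.
It also fails if it takes over 136 s, if anything falls off the work surface, if the arm or the gripper's body presses on something with over 40 N, if the wrist force passes 120 N, or if a joint passes its speed limit or range.

## Working session

There is one attempt and no reset: what is moved stays moved. The work goes in short steps, Python scripts to look and compute and a shell command to move; the robot and the scene stay as the last step left them, time stands still between calls to the robot, and variables do not carry over. Pictures are saved under pics/ and viewed, at most 14 in all, crops included, and the job is handed in when it is done.

```bash
mkdir -p pics; ls; cat > h.py <<'E'
import numpy as np, cv2
from bench import arm
def snap(name, fn=None):
    d=arm.get_image(name)
    np.savez('last_%s.npz'%name, **{k:np.asarray(v) for k,v in d.items()})
    if fn: cv2.imwrite('pics/'+fn, d['image'][:,:,::-1])
    return d
def load(name):
    return dict(np.load('last_%s.npz'%name))
def R(d): 
    r=np.asarray(d['rotation'],float)
    if r.size==4:
        from scipy.spatial.transform import Rotation as Q; return Q.from_quat(r.ravel()).as_matrix()
    return r.reshape(3,3)
def ray(d,u,v):
    return R(d)@np.array([(u-d['cx'])/d['fx'],(v-d['cy'])/d['fy'],1.])
def onz(d,u,v,z):
    o=np.asarray(d['xyz'],float); r=ray(d,u,v); return o+r*(z-o[2])/r[2]
def proj(d,p):
    c=R(d).T@(np.asarray(p,float)-d['xyz']); return np.array([d['fx']*c[0]/c[2]+d['cx'],d['fy']*c[1]/c[2]+d['cy']])
E
python3 - <<'E'
from h import *
for n in ("top","scene"):
    d=snap(n,n+'0.png'); print(n,d['fx'],d['cx'],d['cy'],d['xyz'],np.round(R(d),4).tolist())
print(arm.read_state())
E
```

```text
pics
top 471.48027090749883 269.4614231860684 211.0742821114172 [ 490.06376652   23.84772032 1016.93780292] [[-0.0004, -0.992, 0.1259], [-0.9998, -0.0022, -0.0207], [0.0208, -0.1259, -0.9918]]
scene 497.3853314936516 286.1502076520853 209.91353102721723 [1334.21435259 -685.47060497  815.72314996] [[0.6879, 0.4477, -0.5713], [0.7258, -0.4153, 0.5484], [0.0083, -0.7919, -0.6106]]
{'clock': 0.1, 'joints': array([-1.00541997e+00,  3.85516812e-01,  6.77985322e-03, -4.10123091e-04,
       -1.19398146e+00, -2.58622585e-01]), 'joint_vel': array([-0.000111  , -0.00236336,  0.00425379,  0.00076024, -0.00052387,
        0.00012113]), 'joint_efforts': array([ 4.70056202e-04, -3.93320346e+01,  1.88928008e+01,  4.19798791e+00,
       -2.63534959e-03,  1.13063871e-05]), 'position': array([ 188.6219428 , -595.38152912,  255.31896932]), 'ee_rot': array([-1.52701417e-01,  9.88271884e-01,  9.56952685e-04, -2.10190548e-04]), 'contact_force': array([ 0.59658498, -0.60319049,  0.6015346 ]), 'wrist_torque': array([ 0.00336682,  0.00825245, -0.00982142]), 'grasp_force': 0.0, 'gripper_width': 85.52162107941099}
```

View pics/top0.png

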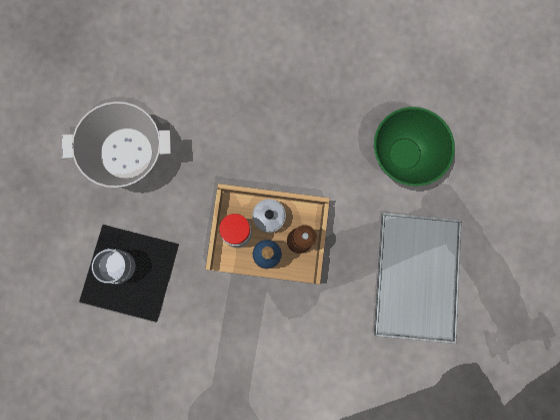

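View pics/scene0.png

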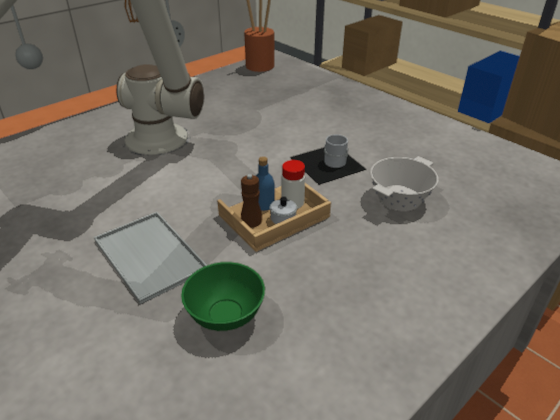

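The top view is +x up and +y left. The caddy is at (268,235) with the jar at (235,229) front-left, the cruet at (267,253) in front and the mill at (302,238) front-right. The tier knob is at (269,214), the stack at (113,266) on the mat, and the tray at (418,277).

```bash
python3 - <<'E'
from h import *
d=load('top');s=load('scene')
def blob(d,m,roi):
    u0,v0,u1,v1=roi; M=np.zeros(m.shape,np.uint8); M[v0:v1,u0:u1]=m[v0:v1,u0:u1]
    n,l,st,c=cv2.connectedComponentsWithStats(M); i=1+np.argmax(st[1:,4]); return c[i],st[i]
I=d['image'].astype(int); r,g,b=I[...,0],I[...,1],I[...,2]; hsv=cv2.cvtColor(d['image'],cv2.COLOR_RGB2HSV)
red=(r>120)&(g<60)&(b<60)
c,st=blob(d,red,(210,200,260,260)); print('jar lid',c,st,onz(d,*c,128))
dark=(I.max(2)<60); c,st=blob(d,dark,(258,203,280,226)); print('knob',c,st,onz(d,*c,77))
gray=cv2.cvtColor(d['image'],cv2.COLOR_RGB2GRAY)
J=s['image'].astype(int); 
c,st=blob(s,(J[...,0]>120)&(J[...,1]<60)&(J[...,2]<60),(270,150,310,185)); print('jar scene',c,onz(s,*c,120),st)
c,st=blob(s,J.max(2)<45,(274,192,296,210)); print('knob scene',c,st,onz(s,*c,70))
crop=lambda im,a,k:cv2.resize(im[a[1]:a[3],a[0]:a[2],::-1],None,fx=k,fy=k,interpolation=cv2.INTER_CUBIC)
A=crop(d['image'],(200,175,340,290),5); cv2.imwrite('pics/c1.png',A)
B=crop(d['image'],(75,220,185,325),5); C=crop(s['image'],(210,130,360,240),5)
cv2.imwrite('pics/c2.png',B); cv2.imwrite('pics/c3.png',C)
print('tray',[onz(d,u,v,14)[:2].round() for u,v in((381,213),(461,220),(455,341),(376,335))])
E
```

```text
jar lid [234.63253012 228.09789157] [219 214  31  30 664] [570.37095417  71.11659207 128.        ]
knob [268.82692308 214.09615385] [265 210   8   9  52] [603.29507918   5.49599996  77.        ]
jar scene [293.42727273 165.81818182] [560.34251256  81.86823468 120.        ] [283 160  22  13 220]
knob scene [283.13953488 200.93023256] [281 197   6   9  43] [604.45150998   4.24152049  70.        ]
tray [array([ 614., -237.]), array([ 599., -411.]), array([ 345., -385.]), array([ 357., -219.])]
```

View pics/c1.png

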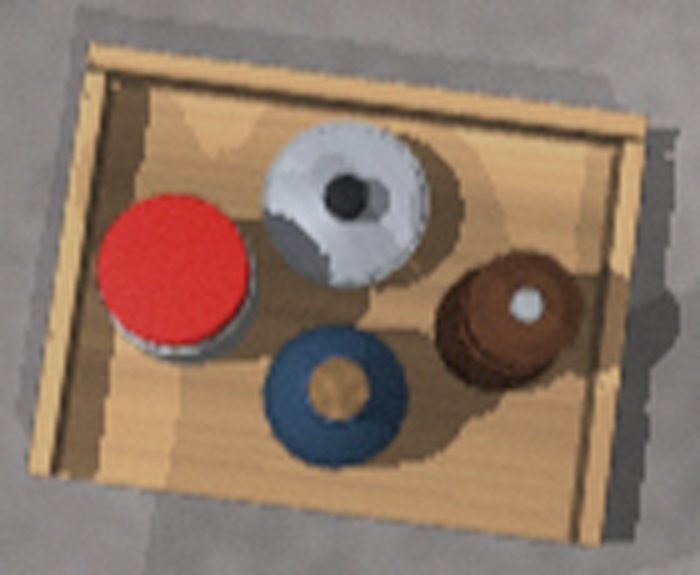

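View pics/c2.png

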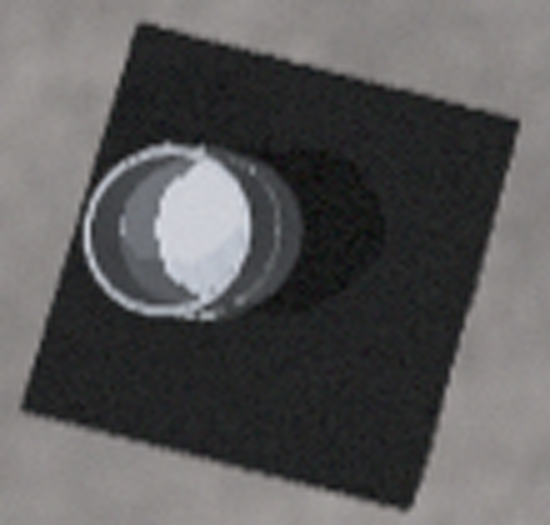

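View pics/c3.png

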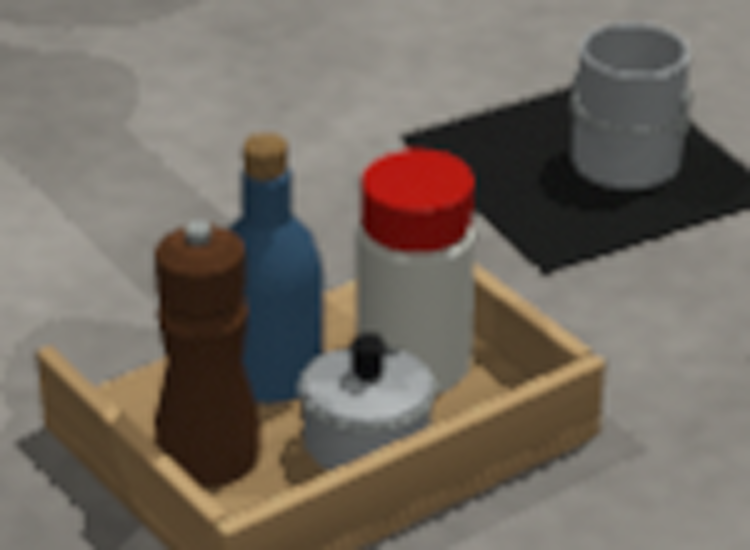

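The crops show the cork top at top (267.2,252.3) / scene (263,158), and the finial at top (305,235.5) / scene (249.6,175.4). The stack rim circle is centred at top (109.2,265.8) / scene (336.2,140.3).

```bash
python3 - <<'E'
from h import *
d=load('top');s=load('scene')
def tri(a,b):
    A=np.zeros((3,3));y=np.zeros(3)
    for c,p in((d,a),(s,b)):
        r=ray(c,*p);r/=np.linalg.norm(r);P=np.eye(3)-np.outer(r,r);A+=P;y+=P@c['xyz']
    return np.linalg.solve(A,y)
for n,a,b,z in(('cork',(267.2,252.3),(263,158),157),('finial',(305,235.5),(249.6,175.4),152),('rim',(109.2,265.8),(336.2,140.3),82),('lid',(234.3,228.6),(293.4,165),131),('knob',(268.8,214),(283.1,200.9),74)):
    print(n,onz(d,*a,z).round(1),onz(s,*b,z).round(1),tri(a,b).round(1))
E
```

```text
cork [523.7  10.  157. ] [523.7  10.3 157. ] [523.7  10.1 157.1]
finial [554.7 -59.6 152. ] [555.1 -60.3 152. ] [554.7 -59.8 151.5]
rim [500.1 318.   82. ] [503.7 314.   82. ] [500.  318.8  78.6]
lid [569.2  71.6 131. ] [569.8  72.4 131. ] [569.5  72.  131. ]
knob [603.9   5.5  74. ] [6.082e+02 6.000e-01 7.400e+01] [604.1   5.1  69.5]
```

```bash
python3 -m pendant '[[0,0,0,0,0,-8,0.06],[0,0,0,0,0,-8,0.06],[0,0,0,0,0,-8,0.06],[0,0,0,0,0,-8,0.06],[0,0,0,0,0,-8,0.06],[0,0,0,0,0,-8,0.06],[0,0,0,0,0,-8,0.06],[0,0,0,0,0,-8,0.06],[0,0,0,0,0,-8.4,0.06],[0,0,0,0,0,0,0.06]]'
cat > st.py <<'E'
import sys
from h import *
from scipy.spatial.transform import Rotation as Q
s=arm.read_state(); M=Q.from_quat(s['ee_rot']).as_matrix()
print('t',round(s['clock'],1),'p',s['position'].round(1),'yaw_y',np.degrees(np.arctan2(M[1,1],M[0,1])).round(1),'zdown',M[2,2].round(4),'w',round(s['gripper_width'],1),'g',round(s['grasp_force'],1),'F',s['contact_force'].round(1),'j6',s['joints'][5].round(2))
if len(sys.argv)>1:
    t=np.array([float(a) for a in sys.argv[1:4]]); print('to go, tool mm',(M.T@(t-s['position'])).round(1))
E
python3 st.py 555 -60 220
```

```text
clock: 1.1
position: [188.7, -595.5, 255.7]
ee_rot: [-0.707, 0.707, 0.001, 0.0]
contact_force: [0.3, 0.4, 0.3]
gripper_width: 60.1
grasp_force: 0.0
t 1.1 p [ 188.7 -595.5  255.7] yaw_y 180.0 zdown -1.0 w 60.1 g 0.0 F [0.3 0.4 0.3] j6 1.0
to go, tool mm [-535.7 -365.9   36.2]
```

```bash
python3 -m pendant '[[-0.038,-0.026,0,0,0,0,0.06],[-0.038,-0.026,0.002,0,0,0,0.06],[-0.038,-0.026,0.002,0,0,0,0.06],[-0.038,-0.026,0.002,0,0,0,0.06],[-0.038,-0.026,0.002,0,0,0,0.06],[-0.038,-0.026,0.002,0,0,0,0.06],[-0.038,-0.026,0.002,0,0,0,0.06],[-0.038,-0.026,0.002,0,0,0,0.06],[-0.038,-0.026,0.002,0,0,0,0.06],[-0.038,-0.026,0.002,0,0,0,0.06],[-0.038,-0.026,0.002,0,0,0,0.06],[-0.038,-0.026,0.002,0,0,0,0.06]]'>/dev/null; python3 -m pendant '[[-0.040,-0.027,0.002,0,0,0,0.06],[-0.040,-0.027,0.002,0,0,0,0.06],[0,0,0,0,0,0,0.06],[0,0,0,0,0,0,0.06]]'; python3 st.py 555 -60 220; python3 -c "
from h import *
d=snap('wrist','w1.png');print(d['xyz'],R(d).round(3).tolist(),d['fx'])
for n,p in dict(fin=(555,-60,152),cork=(523.7,10.1,157),knob=(604,5,79)).items(): print(n,proj(d,p))"
```

```text
clock: 2.7
position: [555.1, -58.9, 229.6]
ee_rot: [-0.707, 0.707, 0.001, -0.001]
contact_force: [-0.8, 0.0, -0.3]
gripper_width: 59.9
grasp_force: 0.0
t 2.7 p [555.1 -58.9 229.6] yaw_y 179.9 zdown -1.0 w 59.9 g 0.0 F [-0.8  0.  -0.3] j6 -0.19
to go, tool mm [1.1 0.1 9.6]
[ 554.70705036 -130.75515299  346.99866471] [[-1.0, 0.002, -0.001], [0.001, 0.958, 0.287], [0.001, 0.287, -0.958]] 317.21292962571556
fin [273.50670739 228.46359005]
cork [318.32278895 324.95711079]
knob [221.1254568  267.45402743]
```

View pics/w1.png

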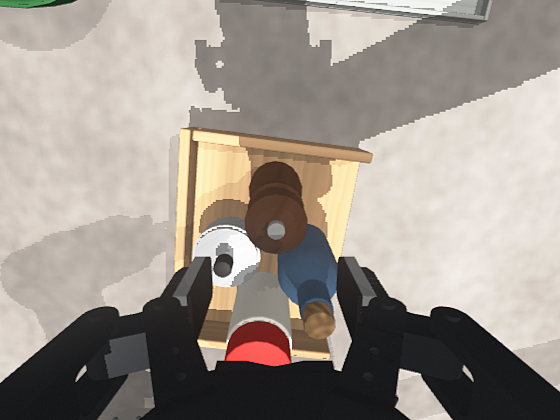

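The wrist view shows the finial at (276,230) and the cork at (320,321), within about 1.5 mm of prediction, and the fingers clear the neighbours. Next I grip the mill.

```bash
python3 -m pendant '[[0.001,0.001,0.025,0,0,0,0.06],[0,0,0.03,0,0,0,0.06],[0,0,0.025,0,0,0,0.06],[0,0,0.016,0,0,0,0.06],[0,0,0,0,0,0,0.06],[0,0,0,0,0,0,0.04],[0,0,0,0,0,0,0.035],[0,0,0,0,0,0,0.03],[0,0,0,0,0,0,0.03],[0,0,0,0,0,0,0.03]]'; python3 st.py 559 -320 200
```

```text
clock: 3.75
position: [554.5, -61.1, 135.6]
ee_rot: [-0.707, 0.707, -0.001, 0.001]
contact_force: [-1.1, -0.5, 5.2]
gripper_width: 42.3
grasp_force: 61.7
t 3.8 p [554.5 -61.1 135.6] yaw_y 180.0 zdown -1.0 w 42.3 g 61.7 F [-1.1 -0.5  5.2] j6 -0.18
to go, tool mm [258.9  -4.6 -64.3]
```

```bash
python3 -m pendant '[[0,0,-0.015,0,0,0,0.03],[0,0,-0.03,0,0,0,0.03],[0.01,0,-0.02,0,0,0,0.03],[0.03,0,0,0,0,0,0.03],[0.04,-0.004,0,0,0,0,0.03],[0.04,0,0,0,0,0,0.03],[0.04,0,0,0,0,0,0.03],[0.04,0,0,0,0,0,0.03],[0.04,0,0,0,0,0,0.03],[0.019,0,0.01,0,0,0,0.03],[0,0,0.025,0,0,0,0.03],[0,0,0.015,0,0,0,0.03]]'; python3 st.py 559 -320 128.6
```

```text
clock: 4.95
position: [556.3, -319.7, 146.0]
ee_rot: [-0.706, 0.708, 0.002, -0.0]
contact_force: [0.0, 0.5, -3.1]
gripper_width: 42.5
grasp_force: 61.6
t 5.0 p [ 556.3 -319.7  146. ] yaw_y 179.8 zdown -1.0 w 42.5 g 61.6 F [ 0.   0.5 -3.1] j6 0.27
to go, tool mm [ 0.3 -2.8 17.4]
```

```bash
python3 -m pendant '[[0,-0.002,0.008,0,0,0,0.03],[0,0,0.006,0,0,0,0.03],[0,0,0,0,0,0,0.03]]'; python3 st.py 559 -320 128.1
```

```text
clock: 5.25
position: [559.8, -319.3, 134.4]
ee_rot: [0.707, -0.707, -0.001, 0.0]
contact_force: [-0.2, -0.4, -1.8]
gripper_width: 42.7
grasp_force: 61.6
t 5.2 p [ 559.8 -319.3  134.4] yaw_y -180.0 zdown -1.0 w 42.7 g 61.6 F [-0.2 -0.4 -1.8] j6 0.27
to go, tool mm [0.7 0.8 6.3]
```

```bash
python3 -m pendant '[[0,0,0.003,0,0,0,0.03],[0,0,0.002,0,0,0,0.03],[0,0,0,0,0,0,0.03],[0,0,0,0,0,0,0.03]]'; python3 st.py 559 -320 128.1
```

```text
clock: 5.65
position: [560.0, -319.9, 130.7]
ee_rot: [-0.707, 0.707, -0.0, 0.0]
contact_force: [-0.1, -0.1, -2.4]
gripper_width: 42.5
grasp_force: 61.7
t 5.7 p [ 560.  -319.9  130.7] yaw_y 180.0 zdown -1.0 w 42.5 g 61.7 F [-0.1 -0.1 -2.4] j6 0.27
to go, tool mm [0.1 1.  2.6]
```

```bash
python3 -m pendant '[[0,0,0.002,0,0,0,0.03],[0,0,0,0,0,0,0.03],[0,0,0,0,0,0,0.03]]'|grep -E "pos|cont"; python3 -m pendant '[[0,0,0.001,0,0,0,0.03],[0,0,0,0,0,0,0.03],[0,0,0,0,0,0,0.03]]'|grep -E "pos|cont"
```

```text
position: [559.8, -319.9, 128.3]
contact_force: [-0.3, 0.1, -2.9]
position: [560.0, -320.0, 127.7]
contact_force: [-0.3, 0.9, 0.2]
```

```bash
python3 -m pendant '[[0,0,0,0,0,0,0.06],[0,0,0,0,0,0,0.06],[0,0,-0.01,0,0,0,0.06],[0,0,-0.03,0,0,0,0.06],[0,0,-0.035,0,0,0,0.05],[-0.02,0.004,-0.01,0,0,0,0.05],[-0.04,0.004,0,0,0,0,0.05],[-0.045,0.004,0,0,0,0,0.05],[-0.045,0.005,0,0,0,0,0.05],[-0.045,0.005,0,0,0,0,0.05],[-0.045,0.005,0,0,0,0,0.05],[-0.04,0.005,0,0,0,0,0.05]]'>/dev/null; python3 -m pendant '[[-0.03,0.004,0,0,0,0,0.05],[-0.02,0,0,0,0,0,0.05],[0,0,0,0,0,0,0.05],[0,0,0,0,0,0,0.05]]'; python3 st.py 523.7 10 134;  python3 -c "
from h import *
d=snap('top');snap('wrist','w2.png')"
```

```text
clock: 7.85
position: [523.8, 10.5, 212.8]
ee_rot: [0.707, -0.707, 0.0, -0.0]
contact_force: [-0.7, -0.4, 0.0]
gripper_width: 50.0
grasp_force: 0.0
t 7.8 p [523.8  10.5 212.8] yaw_y -180.0 zdown -1.0 w 50.0 g 0.0 F [-0.7 -0.4  0. ] j6 -0.33
to go, tool mm [ 0.5  0.2 78.8]
```

View pics/w2.png

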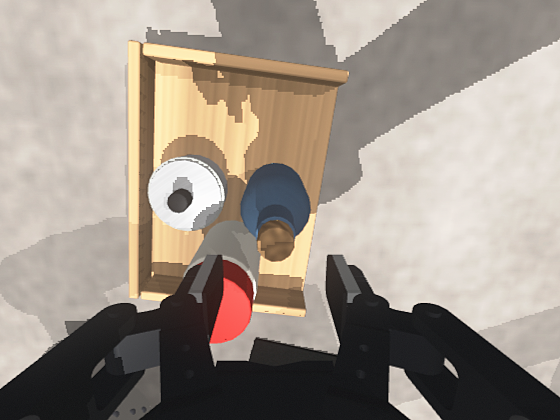

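The cork is centred between the fingers at (275,240), and the jar is clear in y. Now the grip on the cruet.

```bash
python3 -m pendant '[[0,0,0.02,0,0,0,0.05],[0,0,0.025,0,0,0,0.05],[0,0,0.02,0,0,0,0.05],[0,0,0.012,0,0,0,0.05],[0,0,0,0,0,0,0.05],[0,0,0,0,0,0,0.05],[0,0,0,0,0,0,0.03],[0,0,0,0,0,0,0.02],[0,0,0,0,0,0,0.015],[0,0,0,0,0,0,0.015],[0,0,0,0,0,0,0.015]]'; python3 st.py 479 -313 200
```

```text
clock: 9.05
position: [524.0, 10.1, 136.7]
ee_rot: [0.707, -0.707, 0.0, -0.0]
contact_force: [-3.2, 1.0, 5.4]
gripper_width: 24.1
grasp_force: 56.1
t 9.1 p [524.   10.1 136.7] yaw_y -180.0 zdown -1.0 w 24.1 g 56.1 F [-3.2  1.   5.4] j6 -0.33
to go, tool mm [323.1  45.  -63.3]
```

```bash
python3 -m pendant '[[0,0,-0.015,0,0,0,0.015],[0,0,-0.03,0,0,0,0.015],[0.01,0.005,-0.02,0,0,0,0.015],[0.03,0.01,0,0,0,0,0.015],[0.04,0.01,0,0,0,0,0.015],[0.04,0.01,0,0,0,0,0.015],[0.04,0.01,0,0,0,0,0.015],[0.04,0,0,0,0,0,0.015],[0.04,0,0,0,0,0,0.015],[0.04,0,0,0,0,0,0.015],[0.03,0,0,0,0,0,0.015],[0.013,0,0.01,0,0,0,0.015]]'>/dev/null; python3 -m pendant '[[0,0,0.025,0,0,0,0.015],[0,0,0.02,0,0,0,0.015],[0,0,0.005,0,0,0,0.015],[0,0,0,0,0,0,0.015],[0,0,0,0,0,0,0.015]]'; python3 st.py 479 -313 128.7
```

```text
clock: 10.75
position: [479.6, -312.8, 141.1]
ee_rot: [0.707, -0.707, 0.001, -0.0]
contact_force: [0.4, -0.3, -1.1]
gripper_width: 23.7
grasp_force: 57.2
t 10.8 p [ 479.6 -312.8  141.1] yaw_y -180.0 zdown -1.0 w 23.7 g 57.2 F [ 0.4 -0.3 -1.1] j6 0.3
to go, tool mm [ 0.2  0.6 12.4]
```

```bash
python3 -m pendant '[[0,0,0.007,0,0,0,0.015],[0,0,0.003,0,0,0,0.015],[0,0,0,0,0,0,0.015],[0,0,0,0,0,0,0.015]]'|grep -E "pos|cont"; python3 -m pendant '[[0,0,0.001,0,0,0,0.015],[0,0,0,0,0,0,0.015],[0,0,0,0,0,0,0.015]]'|grep -E "pos|cont|width";python3 -m pendant '[[0,0,0.001,0,0,0,0.015],[0,0,0,0,0,0,0.015],[0,0,0,0,0,0,0.015]]'|grep -E "pos|cont|width"
```

```text
position: [478.9, -312.9, 130.4]
contact_force: [-0.2, -0.2, -3.2]
position: [478.9, -312.9, 129.4]
contact_force: [-0.8, 0.3, -3.0]
gripper_width: 24.1
position: [479.0, -313.0, 128.7]
contact_force: [-0.8, 0.1, -0.8]
gripper_width: 23.8
```

```bash
python3 -m pendant '[[0,0,0,0,0,0,0.05],[0,0,0,0,0,0,0.05],[0,0,-0.01,0,0,0,0.05],[0,0,-0.03,0,0,0,0.05],[0,0,-0.035,0,0,0,0.05],[-0.02,0,-0.01,0,0,0,0.05],[-0.04,-0.005,0,0,0,0,0.078],[-0.045,-0.01,0,0,0,0,0.078],[-0.045,-0.01,0,0,0,0,0.078],[-0.045,-0.01,0,0,0,0,0.078],[-0.045,-0.01,0,0,0,0,0.078],[-0.045,-0.01,0,0,0,0,0.078]]'|grep -E "pos"; python3 -m pendant '[[-0.04,-0.012,0,0,0,0,0.078],[-0.035,-0.012,0,0,0,0,0.078],[-0.025,-0.011,0,0,0,0,0.078],[0,0,0,0,0,0,0.078],[0,0,0,0,0,0,0.078]]'; python3 st.py 569.5 72 122;  python3 -c "
from h import *
d=snap('top');snap('wrist','w3.png')"
```

```text
position: [534.4, -26.0, 214.6]
clock: 13.45
position: [569.0, 72.5, 213.7]
ee_rot: [0.707, -0.707, 0.0, -0.0]
contact_force: [-0.5, -0.2, 0.9]
gripper_width: 78.1
grasp_force: 0.0
t 13.4 p [569.   72.5 213.7] yaw_y -180.0 zdown -1.0 w 78.1 g 0.0 F [-0.5 -0.2  0.9] j6 -0.41
to go, tool mm [ 0.5 -0.4 91.7]
```

View pics/w3.png

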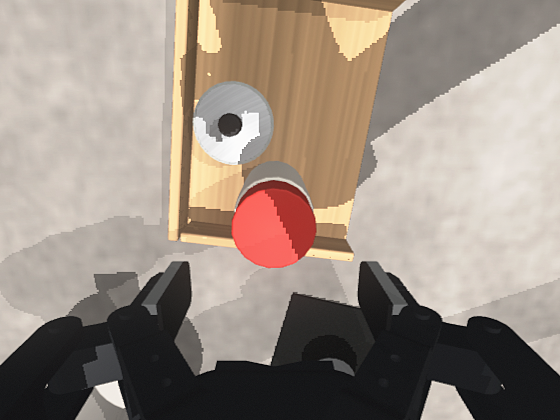

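The lid at (274,229) is centred between the fingers. Now I grip the jar.

```bash
python3 -m pendant '[[0,0,0.025,0,0,0,0.078],[0,0,0.03,0,0,0,0.078],[0,0,0.024,0,0,0,0.078],[0,0,0.012,0,0,0,0.078],[0,0,0,0,0,0,0.078],[0,0,0,0,0,0,0.078],[0,0,0,0,0,0,0.06],[0,0,0,0,0,0,0.05],[0,0,0,0,0,0,0.045],[0,0,0,0,0,0,0.045]]'; python3 st.py 399 -306 200; python3 - <<'E'
from h import *
d=load('top'); I=d['image'].astype(int)
# knob and tray objects seen with the front cleared
E
```

```text
clock: 14.55
position: [569.8, 72.2, 124.2]
ee_rot: [0.707, -0.707, 0.001, -0.001]
contact_force: [-1.2, -0.3, 6.5]
gripper_width: 56.7
grasp_force: 64.5
t 14.6 p [569.8  72.2 124.2] yaw_y -180.0 zdown -1.0 w 56.7 g 64.5 F [-1.2 -0.3  6.5] j6 -0.41
to go, tool mm [378.2 170.7 -76.5]
```

```bash
python3 -m pendant '[[0,0,-0.015,0,0,0,0.045],[0,0.002,-0.03,0,0,0,0.045],[0.01,0.01,-0.02,0,0,0,0.045],[0.028,0.02,0,0,0,0,0.045],[0.035,0.02,0,0,0,0,0.045],[0.035,0.02,0,0,0,0,0.045],[0.04,0.02,0,0,0,0,0.045],[0.04,0.02,0,0,0,0,0.045],[0.04,0.02,0,0,0,0,0.045],[0.04,0.02,0,0,0,0,0.045],[0.04,0.015,0,0,0,0,0.045],[0.04,0.005,0,0,0,0,0.045]]'>/dev/null; python3 -m pendant '[[0.03,0,0,0,0,0,0.045],[0,0,0.02,0,0,0,0.045],[0,0,0.022,0,0,0,0.045],[0,0,0.013,0,0,0,0.045],[0,0,0,0,0,0,0.045],[0,0,0,0,0,0,0.045]]'; python3 st.py 398 -306 116.2
```

```text
clock: 16.35
position: [396.8, -305.8, 132.3]
ee_rot: [-0.707, 0.707, 0.0, -0.0]
contact_force: [-0.5, 0.3, -3.1]
gripper_width: 56.8
grasp_force: 65.2
t 16.4 p [ 396.8 -305.8  132.3] yaw_y 180.0 zdown -1.0 w 56.8 g 65.2 F [-0.5  0.3 -3.1] j6 0.33
to go, tool mm [ 0.2 -1.2 16.1]
```

```bash
python3 -m pendant '[[0,0,0.008,0,0,0,0.045],[0,0,0.005,0,0,0,0.045],[0,0,0.001,0,0,0,0.045],[0,0,0,0,0,0,0.045],[0,0,0,0,0,0,0.045]]'|grep -E "pos|cont"; python3 -m pendant '[[0,0,0.001,0,0,0,0.045],[0,0,0,0,0,0,0.045],[0,0,0,0,0,0,0.045]]'|grep -E "pos|cont|width";python3 -m pendant '[[0,0,0.001,0,0,0,0.045],[0,0,0,0,0,0,0.045],[0,0,0,0,0,0,0.045]]'|grep -E "pos|cont|width"
```

```text
position: [397.1, -305.9, 118.5]
contact_force: [-0.6, -1.2, -3.7]
position: [396.9, -305.9, 117.4]
contact_force: [-0.5, -0.6, -3.7]
gripper_width: 56.3
position: [397.0, -305.9, 116.4]
contact_force: [1.0, -0.9, -3.3]
gripper_width: 56.3
```

```bash
python3 -m pendant '[[0,0,0.0005,0,0,0,0.07],[0,0,0,0,0,0,0.07],[0,0,-0.01,0,0,0,0.07],[0,0,-0.03,0,0,0,0.07],[0,0,-0.035,0,0,0,0.07],[-0.02,0,-0.02,0,0,0,0.06],[-0.035,-0.023,0,0,0,0,0.05],[-0.037,-0.027,0,0,0,0,0.05],[-0.037,-0.027,0,0,0,0,0.05],[-0.037,-0.027,0,0,0,0,0.05],[-0.037,-0.027,0,0,0,0,0.05],[-0.037,-0.027,0,0,0,0,0.05]]'|grep -E "pos"; python3 -m pendant '[[-0.037,-0.027,0,0,0,0,0.05],[-0.034,-0.022,0,0,0,0,0.05],[0,0,0,0,0,0,0.05],[0,0,0,0,0,0,0.05]]'|grep pos; python3 st.py 604 5 150;  python3 - <<'E'
from h import *
t=snap('top'); d=snap('wrist','w4.png')
for c,n in((t,'top'),(d,'w')):
    g=c['image'].max(2); u,v=proj(c,(604,5,77)).astype(int); m=np.zeros_like(g); m[v-15:v+16,u-15:u+16]=(g[v-15:v+16,u-15:u+16]<45)
    k,l,st,ce=cv2.connectedComponentsWithStats(m)
    for i in range(1,k):
        if st[i,4]>20: print(n,ce[i],st[i],onz(c,*ce[i],78))
E
```

```text
position: [556.1, -64.2, 212.3]
position: [604.2, 5.8, 211.2]
t 19.1 p [604.2   5.8 211.2] yaw_y -179.9 zdown -1.0 w 49.7 g 0.0 F [-0.4 -0.7  0.2] j6 -0.28
to go, tool mm [ 0.8  0.2 61.2]
top [270.07692308 217.5       ] [257 212  28  17 208] [596.30775282   3.01115637  78.        ]
```

View pics/w4.png

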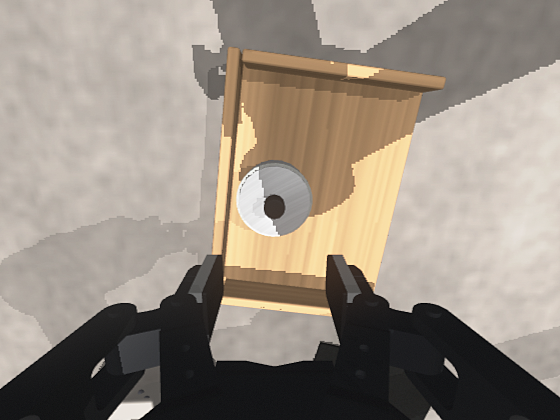

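The knob is at (274.5,208), centred between the fingers (midline about 275). Descending to it.

```bash
python3 -c "
from h import *
d=load('wrist');print(onz(d,274.5,208,75))"; python3 -m pendant '[[0,0,0.025,0,0,0,0.04],[0,0,0.03,0,0,0,0.04],[0,0,0.03,0,0,0,0.04],[0,0,0.022,0,0,0,0.04],[0,0,0.007,0,0,0,0.04],[0,0,0,0,0,0,0.04],[0,0,0,0,0,0,0.04]]'|grep -E "pos|cont"; python3 st.py 604 5 87
```

```text
[603.05466      6.98626824  75.        ]
position: [604.8, 4.6, 98.4]
contact_force: [0.4, 0.5, -0.2]
t 19.9 p [604.8   4.6  98.4] yaw_y 180.0 zdown -1.0 w 40.0 g 0.0 F [ 0.4  0.5 -0.2] j6 -0.28
to go, tool mm [-0.4  0.8 11.3]
```

```bash
python3 -m pendant '[[-0.001,0.001,0.004,0,0,0,0.03],[0,0,0.003,0,0,0,0.03],[0,0,0.0025,0,0,0,0.03],[0,0,0,0,0,0,0.03],[0,0,0,0,0,0,0.03]]'|grep -E "pos|cont";  python3 -m pendant '[[0,0,0,0,0,0,0.02],[0,0,0,0,0,0,0.01],[0,0,0,0,0,0,0.008],[0,0,0,0,0,0,0.008],[0,0,0,0,0,0,0.008],[0,0,0,0,0,0,0.008]]'; python3 st.py 604 5 87
```

```text
position: [603.0, 6.1, 87.3]
contact_force: [-0.6, 0.1, 0.2]
clock: 20.95
position: [603.4, 6.1, 87.6]
ee_rot: [-0.707, 0.707, -0.0, 0.0]
contact_force: [1.1, 0.6, 1.6]
gripper_width: 15.1
grasp_force: 58.7
t 20.9 p [603.4   6.1  87.6] yaw_y 180.0 zdown -1.0 w 15.1 g 58.7 F [1.1 0.6 1.6] j6 -0.28
to go, tool mm [ 1.1 -0.5  0.6]
```

```bash
python3 -m pendant '[[0,0,-0.01,0,0,0,0.008],[0,0,-0.025,0,0,0,0.008],[0,0,-0.03,0,0,0,0.008],[0,0,-0.03,0,0,0,0.008],[0,0,-0.015,0,0,0,0.008],[-0.02,0.006,0,0,0,0,0.008],[-0.035,0.01,0,0,0,0,0.008],[-0.04,0.01,0,0,0,0,0.008],[-0.04,0.012,0,0,0,0,0.008],[-0.04,0.012,0,0,0,0,0.008],[-0.04,0.012,0,0,0,0,0.008],[-0.04,0.012,0,0,0,0,0.008]]'|grep -E "pos"; python3 -m pendant '[[-0.04,0.012,0,0,0,0,0.008],[-0.04,0.012,0,0,0,0,0.008],[-0.03,0.005,0,0,0,0,0.008],[-0.014,0,0,0,0,0,0.008],[0,0,0,0,0,0,0.008],[0,0,0,0,0,0,0.008]]'; python3 -c "
from h import *
snap('top');d=snap('wrist','w5.png');print(proj(d,(501,318,82)))"
```

```text
position: [527.6, 262.1, 197.4]
clock: 22.75
position: [499.9, 384.2, 196.9]
ee_rot: [-0.707, 0.707, 0.0, -0.001]
contact_force: [0.0, -0.0, -0.5]
gripper_width: 15.1
grasp_force: 58.8
[271.97439381 124.59615681]
```

View pics/w5.png

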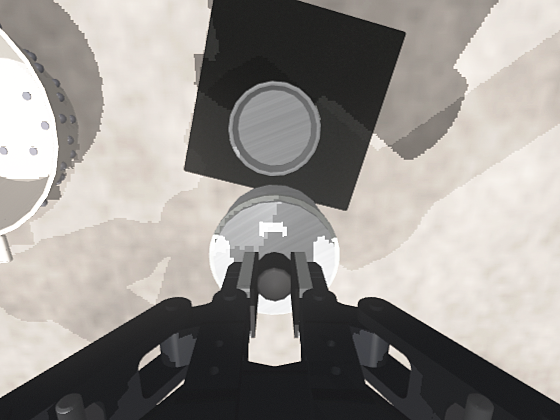

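The stack is in clear view, with its rim ring at (275,128), and the held tier hangs level (edges at u 209 and 340). I'll fit an ellipse to the rim.

```bash
python3 - <<'E'
from h import *
d=load('wrist'); g=cv2.cvtColor(d['image'],cv2.COLOR_RGB2GRAY)
m=np.zeros_like(g); m[72:182,222:328]=(g[72:182,222:328]>85)
c,_=cv2.findContours(m,cv2.RETR_EXTERNAL,cv2.CHAIN_APPROX_NONE); c=max(c,key=cv2.contourArea)
e=cv2.fitEllipse(cv2.convexHull(c)); print(e,cv2.boundingRect(c))
pts=np.array([onz(d,*p[0],82)[:2] for p in c]); print(cv2.minEnclosingCircle(pts.astype(np.float32)), cv2.fitEllipse(pts.astype(np.float32)))
p=arm.read_state()['position']; print(p, proj(d,p),proj(d,p-[0,0,8]))
t=load('top'); print(proj(t,(*cv2.minEnclosingCircle(pts.astype(np.float32))[0],82)))
E
```

```text
((274.1648254394531, 128.07211303710938), (92.58527374267578, 94.67648315429688), 8.096327781677246) (228, 81, 93, 95)
((499.4320373535156, 321.4706726074219), 33.22511672973633) ((499.50006103515625, 321.75164794921875), (64.59507751464844, 65.22714233398438), 105.06824493408203)
[500.28620343 383.59234986 197.24206305] [272.66610668 294.08319437] [272.73451319 284.35542284]
[107.39521141 266.16972017]
```

```bash
python3 -m pendant '[[0.02,0,0,0,0,0,0.008],[0.03,0,0,0,0,0,0.008],[0.013,0,0,0,0,0,0.008],[0,0,0.01,0,0,0,0.008],[0,0,0.015,0,0,0,0.008],[0,0,0.01,0,0,0,0.008],[0,0,0,0,0,0,0.008],[0,0,0,0,0,0,0.008]]';python3 st.py 500 321 152.6; python3 - <<'E'
from h import *
t=snap('top'); s=snap('scene')
k=lambda im,a,f:cv2.resize(im[a[1]:a[3],a[0]:a[2],::-1],None,fx=f,fy=f,interpolation=cv2.INTER_CUBIC)
cv2.imwrite('pics/p6.png',np.hstack([k(t['image'],(75,220,155,300),5),k(s['image'],(296,90,376,170),5)]))
E
```

```text
clock: 23.65
position: [500.3, 322.4, 162.1]
ee_rot: [0.707, -0.707, 0.0, 0.0]
contact_force: [0.1, 0.0, -0.8]
gripper_width: 15.5
grasp_force: 58.8
t 23.6 p [500.3 322.4 162.1] yaw_y -180.0 zdown -1.0 w 15.5 g 58.8 F [ 0.1  0.  -0.8] j6 -0.84
to go, tool mm [1.4 0.3 9.5]
```

View pics/p6.png

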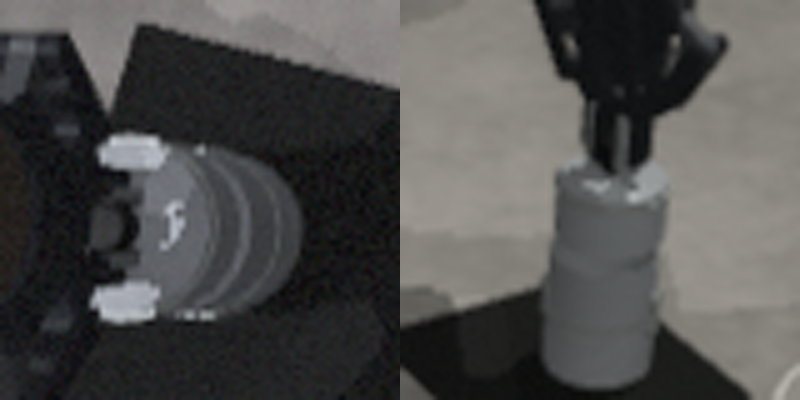

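```bash
python3 - <<'E'
from h import *
s=load('scene');t=load('top')
for y in(319,320,321,322): print(y,proj(s,(500,y,108.5)),proj(s,(500,y,82)),proj(s,(500,y,43)))
print(proj(s,(503,320,43)))
# edges in scene rows
g=cv2.GaussianBlur(cv2.cvtColor(s['image'],cv2.COLOR_RGB2GRAY),(1,3),0).astype(int)
for v in(130,134,137,140,146,150,156,160): print(v,g[v,318:356].tolist())
E
```

```text
319 [337.05115897 131.33289851] [336.41926505 139.26883138] [335.51411422 150.6365881 ]
320 [337.27931388 131.22092417] [336.6451537  139.15513585] [335.73674745 150.52054097]
321 [337.50729744 131.10903393] [336.87087454 139.04152479] [335.95921793 150.40457868]
322 [337.73510983 130.9972277 ] [337.09642777 138.92799809] [336.18152583 150.28870113]
[336.47861502 150.89847624]
130 [145, 146, 147, 147, 146, 145, 146, 145, 130, 84, 71, 74, 76, 79, 81, 84, 87, 91, 99, 103, 104, 105, 105, 120, 138, 133, 121, 117, 117, 105, 98, 116, 143, 144, 145, 145, 146, 145]
134 [146, 147, 148, 147, 146, 145, 145, 146, 128, 71, 73, 76, 78, 81, 83, 85, 88, 89, 91, 91, 92, 93, 94, 94, 95, 95, 94, 94, 91, 89, 98, 126, 145, 146, 147, 146, 146, 145]
137 [136, 139, 140, 141, 139, 134, 134, 130, 113, 82, 75, 77, 79, 82, 84, 86, 88, 89, 91, 91, 92, 94, 94, 94, 95, 94, 94, 93, 92, 93, 113, 140, 148, 146, 146, 145, 146, 146]
140 [129, 131, 132, 132, 131, 130, 130, 117, 82, 81, 83, 85, 84, 85, 86, 88, 88, 90, 91, 92, 93, 93, 93, 93, 92, 92, 90, 83, 82, 106, 134, 140, 147, 147, 146, 145, 144, 144]
146 [131, 130, 128, 123, 121, 108, 84, 75, 68, 70, 72, 75, 77, 80, 83, 85, 86, 88, 88, 89, 89, 91, 91, 91, 92, 91, 91, 91, 93, 110, 128, 129, 135, 145, 146, 146, 146, 146]
150 [34, 30, 29, 28, 27, 34, 55, 71, 70, 71, 74, 76, 78, 81, 83, 85, 86, 88, 89, 89, 90, 91, 91, 92, 92, 91, 90, 86, 89, 102, 113, 126, 126, 133, 143, 144, 144, 144]
156 [29, 27, 27, 27, 28, 28, 46, 68, 71, 74, 76, 79, 80, 82, 83, 84, 86, 87, 88, 88, 88, 89, 90, 89, 88, 88, 85, 80, 76, 52, 30, 46, 72, 102, 121, 125, 128, 127]
160 [27, 28, 27, 24, 21, 22, 46, 70, 74, 76, 78, 81, 83, 84, 86, 88, 89, 90, 91, 92, 92, 93, 92, 93, 91, 89, 86, 78, 52, 28, 27, 28, 28, 28, 28, 31, 47, 74]
```

```bash
python3 -m pendant '[[0.0015,0,0.003,0,0,0,0.008],[0,0,0.003,0,0,0,0.008],[0,0,0.001,0,0,0,0.008],[0,0,0,0,0,0,0.008],[0,0,0,0,0,0,0.008]]'|grep -E "pos|cont";  python3 -m pendant '[[0,0,0.001,0,0,0,0.008],[0,0,0,0,0,0,0.008],[0,0,0,0,0,0,0.008]]'|grep -E "pos|cont"; python3 -m pendant '[[0,0,0.001,0,0,0,0.008],[0,0,0,0,0,0,0.008],[0,0,0,0,0,0,0.008]]'|grep -E "pos|cont"
```

```text
position: [500.2, 320.6, 155.4]
contact_force: [-0.2, -1.0, -1.0]
position: [500.1, 320.6, 154.3]
contact_force: [-0.2, -0.8, -1.2]
position: [500.1, 320.6, 153.3]
contact_force: [0.6, -0.2, -1.0]
```

```bash
python3 -m pendant '[[0,0,0.0007,0,0,0,0.008],[0,0,0,0,0,0,0.008],[0,0,0,0,0,0,0.008]]'|grep -E "pos|cont"; python3 -m pendant '[[0,0,0.0005,0,0,0,0.008],[0,0,0,0,0,0,0.008],[0,0,0,0,0,0,0.008]]'|grep -E "pos|cont"
```

```text
position: [500.2, 320.7, 152.7]
contact_force: [0.5, 0.8, -1.1]
position: [500.3, 320.7, 152.6]
contact_force: [-0.9, -0.1, 2.0]
```

```bash
python3 -m pendant '[[0,0,0,0,0,0,0.03],[0,0,0,0,0,0,0.04],[0,0,0,0,0,0,0.04],[0,0,-0.01,0,0,0,0.04],[0,0,-0.025,0,0,0,0.04],[0,0,-0.025,0,0,0,0.06],[0.02,0,0,0,0,0,0.078],[0.04,0.007,0,0,0,0,0.078],[0.04,0.007,0,0,0,0,0.078],[0.04,0.007,0,0,0,0,0.078],[0.04,0.007,0,0,0,0,0.078],[0.04,0.007,0,0,0,0,0.078]]'|grep pos;  python3 -m pendant '[[0.04,0.007,0,0,0,0,0.078],[0.04,0.007,0,0,0,0,0.078],[0.04,0.007,0,0,0,0,0.078],[0.04,0.007,0,0,0,0,0.078],[0.04,0.007,0,0,0,0,0.078],[0.04,0.007,0,0,0,0,0.078],[0.04,0.007,0,0,0,0,0.078],[0.04,0.007,0,0,0,0,0.078],[0.04,0.007,0,0,0,0,0.078],[0.03,0.005,0,0,0,0,0.078],[0.018,0,0,0,0,0,0.078],[0,0,0,0,0,0,0.078]]'|grep pos; python3 st.py 397 -306 117; python3 - <<'E'
from h import *
t=snap('top'); s=snap('scene')
k=lambda im,a,f:cv2.resize(im[a[1]:a[3],a[0]:a[2],::-1],None,fx=f,fy=f,interpolation=cv2.INTER_CUBIC)
cv2.imwrite('pics/p7.png',np.hstack([k(t['image'],(75,220,155,300),5),k(s['image'],(296,90,376,170),5)]))
E
```

```text
position: [464.1, 98.6, 212.2]
position: [396.0, -309.2, 211.9]
t 27.9 p [ 396.  -309.2  211.9] yaw_y 179.8 zdown -1.0 w 78.0 g 0.0 F [-0.8  1.3 -0.5] j6 0.34
to go, tool mm [-3.3 -1.  94.9]
```

View pics/p7.png

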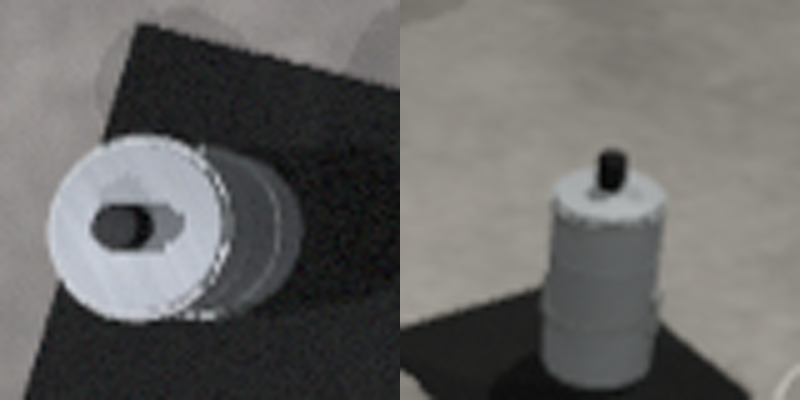

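The tier sits flush on the tin in both views, with edges aligned. Now the jar goes back.

```bash
python3 -m pendant '[[-0.002,0,0.01,0,0,0,0.074],[0,0,0.025,0,0,0,0.074],[0,0,0.025,0,0,0,0.074],[0,0,0.015,0,0,0,0.074],[0,0,0,0,0,0,0.074],[0,0,0,0,0,0,0.074]]'|grep pos; python3 st.py 397 -305.9 117
```

```text
position: [397.1, -304.7, 137.2]
t 28.6 p [ 397.1 -304.7  137.2] yaw_y -179.9 zdown -1.0 w 73.9 g 0.0 F [ 0.8 -0.2  0.3] j6 0.33
to go, tool mm [ 1.2  0.1 20.2]
```

```bash
python3 -m pendant '[[0.001,0,0.012,0,0,0,0.074],[0,0,0.008,0,0,0,0.074],[0,0,0,0,0,0,0.074],[0,0,0,0,0,0,0.06],[0,0,0,0,0,0,0.05],[0,0,0,0,0,0,0.045],[0,0,0,0,0,0,0.045],[0,0,0,0,0,0,0.045]]'; python3 st.py 569.8 72.2 190
```

```text
clock: 29.35
position: [396.9, -306.6, 117.6]
ee_rot: [-0.707, 0.707, -0.0, -0.0]
contact_force: [-2.0, -1.1, 3.5]
gripper_width: 56.5
grasp_force: 64.2
t 29.4 p [ 396.9 -306.6  117.6] yaw_y 180.0 zdown -1.0 w 56.5 g 64.2 F [-2.  -1.1  3.5] j6 0.33
to go, tool mm [-378.8 -172.8  -72.5]
```

```bash
python3 -m pendant '[[0,0,-0.015,0,0,0,0.045],[0,0,-0.03,0,0,0,0.045],[-0.01,0,-0.025,0,0,0,0.045],[-0.03,0,0,0,0,0,0.045],[-0.035,-0.01,0,0,0,0,0.045],[-0.035,-0.02,0,0,0,0,0.045],[-0.04,-0.02,0,0,0,0,0.045],[-0.04,-0.02,0,0,0,0,0.045],[-0.04,-0.02,0,0,0,0,0.045],[-0.04,-0.02,0,0,0,0,0.045],[-0.04,-0.02,0,0,0,0,0.045],[-0.04,-0.02,0,0,0,0,0.045]]'>/dev/null; python3 -m pendant '[[-0.02,-0.015,0,0,0,0,0.045],[-0.008,-0.007,0,0,0,0,0.045],[0,0,0.015,0,0,0,0.045],[0,0,0.015,0,0,0,0.045],[0,0,0.01,0,0,0,0.045],[0,0,0,0,0,0,0.045],[0,0,0,0,0,0,0.045]]'|grep -E "pos|cont"; python3 st.py 569.8 71.5 125.6
```

```text
position: [569.0, 71.2, 147.1]
contact_force: [-0.4, -0.3, -3.4]
t 31.2 p [569.   71.2 147.1] yaw_y 180.0 zdown -1.0 w 56.5 g 65.2 F [-0.4 -0.3 -3.4] j6 -0.41
to go, tool mm [-0.3 -0.8 21.5]
```

```bash
python3 -m pendant '[[0,0,0.01,0,0,0,0.045],[0,0,0.007,0,0,0,0.045],[0,0,0.002,0,0,0,0.045],[0,0,0,0,0,0,0.045],[0,0,0,0,0,0,0.045],[0,0,0,0,0,0,0.045]]'|grep -E "pos|cont"; python3 -m pendant '[[0,-0.0004,0.001,0,0,0,0.045],[0,0,0,0,0,0,0.045],[0,0,0,0,0,0,0.045]]'|grep -E "pos|cont"; python3 st.py 569.8 71.5 125.6
```

```text
position: [569.3, 71.7, 128.5]
contact_force: [0.1, -0.4, -4.0]
position: [569.5, 71.6, 127.2]
contact_force: [-0.3, 0.2, -3.6]
t 32.1 p [569.5  71.6 127.2] yaw_y 180.0 zdown -1.0 w 56.8 g 65.2 F [-0.3  0.2 -3.6] j6 -0.41
to go, tool mm [ 0.1 -0.3  1.6]
```

```bash
python3 -m pendant '[[0,-0.0003,0.001,0,0,0,0.045],[0,0,0,0,0,0,0.045],[0,0,0,0,0,0,0.045]]'|grep -E "pos|cont";  python3 -m pendant '[[0,0,0.0006,0,0,0,0.045],[0,0,0,0,0,0,0.045],[0,0,0,0,0,0,0.045]]'|grep -E "pos|cont"
```

```text
position: [569.7, 71.5, 126.1]
contact_force: [-0.3, -0.1, -4.5]
position: [569.8, 71.6, 125.6]
contact_force: [-0.6, 0.1, -3.2]
```

```bash
python3 -m pendant '[[0,0,0.0003,0,0,0,0.074],[0,0,0,0,0,0,0.074],[0,0,-0.01,0,0,0,0.074],[0,0,-0.03,0,0,0,0.074],[0,0,-0.03,0,0,0,0.074],[0.02,0.004,-0.015,0,0,0,0.05],[0.04,0.009,0,0,0,0,0.05],[0.04,0.01,0,0,0,0,0.05],[0.04,0.01,0,0,0,0,0.05],[0.04,0.01,0,0,0,0,0.05],[0.04,0.01,0,0,0,0,0.05],[0.04,0.01,0,0,0,0,0.05]]'|grep -E "pos"; python3 -m pendant '[[0.04,0.01,0,0,0,0,0.05],[0.04,0.01,0,0,0,0,0.05],[0.03,0.008,0,0,0,0,0.05],[0.015,0,0,0,0,0,0.05],[0,0,0.01,0,0,0,0.05],[0,0,0,0,0,0,0.05],[0,0,0,0,0,0,0.05]]'|grep pos; python3 st.py 479 -313 130
```

```text
position: [506.4, -190.0, 211.7]
position: [478.7, -312.4, 200.0]
t 34.6 p [ 478.7 -312.4  200. ] yaw_y -179.9 zdown -1.0 w 50.1 g 0.0 F [0.1 0.3 0. ] j6 0.3
to go, tool mm [ 0.6 -0.3 70. ]
```

```bash
python3 -m pendant '[[0.0005,0,0.02,0,0,0,0.05],[0,0,0.025,0,0,0,0.05],[0,0,0.017,0,0,0,0.05],[0,0,0.007,0,0,0,0.05],[0,0,0,0,0,0,0.05],[0,0,0,0,0,0,0.05],[0,0,0,0,0,0,0.03],[0,0,0,0,0,0,0.02],[0,0,0,0,0,0,0.015],[0,0,0,0,0,0,0.015],[0,0,0,0,0,0,0.015],[0,0,0,0,0,0,0.015]]'; python3 st.py 524 10.1 200
```

```text
clock: 35.85
position: [479.1, -314.3, 132.5]
ee_rot: [-0.707, 0.707, -0.001, 0.0]
contact_force: [-1.0, 1.0, 5.9]
gripper_width: 23.7
grasp_force: 58.9
t 35.9 p [ 479.1 -314.3  132.5] yaw_y 180.0 zdown -1.0 w 23.7 g 58.9 F [-1.   1.   5.9] j6 0.3
to go, tool mm [-324.3  -45.   -67.7]
```

```bash
python3 -m pendant '[[0,0,-0.015,0,0,0,0.015],[0,0,-0.03,0,0,0,0.015],[-0.01,0,-0.025,0,0,0,0.015],[-0.03,0,0,0,0,0,0.015],[-0.04,-0.005,0,0,0,0,0.015],[-0.04,-0.01,0,0,0,0,0.015],[-0.04,-0.01,0,0,0,0,0.015],[-0.04,-0.01,0,0,0,0,0.015],[-0.04,-0.01,0,0,0,0,0.015],[-0.04,0,0,0,0,0,0.015],[-0.03,0,0,0,0,0,0.015],[-0.013,0,0,0,0,0,0.015]]'>/dev/null; python3 -m pendant '[[0,0,0.012,0,0,0,0.015],[0,0,0.018,0,0,0,0.015],[0,0,0.01,0,0,0,0.015],[0,0,0,0,0,0,0.015],[0,0,0,0,0,0,0.015],[0,0,0,0,0,0,0.015]]'|grep -E "pos|cont"; python3 st.py 524 8.8 140.5
```

```text
position: [524.3, 8.7, 161.8]
contact_force: [0.1, 0.1, -3.2]
t 37.6 p [524.3   8.7 161.8] yaw_y 179.9 zdown -1.0 w 23.5 g 59.3 F [ 0.1  0.1 -3.2] j6 -0.33
to go, tool mm [-0.1  0.3 21.3]
```

```bash
python3 -m pendant '[[0,0.0002,0.01,0,0,0,0.015],[0,0,0.007,0,0,0,0.015],[0,0,0.002,0,0,0,0.015],[0,0,0,0,0,0,0.015],[0,0,0,0,0,0,0.015],[0,0,0,0,0,0,0.015]]'|grep -E "pos|cont"; python3 -m pendant '[[0,0,0.001,0,0,0,0.015],[0,0,0,0,0,0,0.015],[0,0,0,0,0,0,0.015]]'|grep -E "pos|cont"; python3 st.py 524 8.8 140.5
```

```text
position: [523.7, 9.2, 142.5]
contact_force: [-0.5, 0.2, -2.9]
position: [523.5, 9.1, 141.3]
contact_force: [0.5, -0.2, -2.8]
t 38.5 p [523.5   9.1 141.3] yaw_y 180.0 zdown -1.0 w 23.4 g 59.5 F [ 0.5 -0.2 -2.8] j6 -0.33
to go, tool mm [ 0.3 -0.5  0.8]
```

```bash
python3 -m pendant '[[0,-0.0004,0.0006,0,0,0,0.015],[0,0,0,0,0,0,0.015],[0,0,0,0,0,0,0.015]]'|grep -E "pos|cont";  python3 -m pendant '[[0,0,0.0004,0,0,0,0.015],[0,0,0,0,0,0,0.015],[0,0,0,0,0,0,0.015]]'|grep -E "pos|cont"
```

```text
position: [524.0, 9.1, 140.6]
contact_force: [0.6, -0.3, -3.8]
position: [524.0, 9.1, 140.6]
contact_force: [-1.1, -0.1, 0.3]
```

```bash
python3 -m pendant '[[0,0,0,0,0,0,0.05],[0,0,0,0,0,0,0.05],[0,0,-0.01,0,0,0,0.05],[0,0,-0.03,0,0,0,0.05],[0,0,-0.03,0,0,0,0.05],[0.02,-0.004,0,0,0,0,0.06],[0.04,-0.004,0,0,0,0,0.06],[0.04,-0.004,0,0,0,0,0.06],[0.04,-0.004,0,0,0,0,0.06],[0.04,-0.005,0,0,0,0,0.06],[0.04,-0.005,0,0,0,0,0.06],[0.04,-0.005,0,0,0,0,0.06]]'|grep -E "pos"; python3 -m pendant '[[0.04,-0.005,0,0,0,0,0.06],[0.02,0,0,0,0,0,0.06],[0.009,0,0,0,0,0,0.06],[0,0,0.01,0,0,0,0.06],[0,0,0,0,0,0,0.06],[0,0,0,0,0,0,0.06]]'|grep pos; python3 st.py 560 -320 128
```

```text
position: [555.1, -252.7, 211.3]
position: [559.7, -318.6, 199.9]
t 41.0 p [ 559.7 -318.6  199.9] yaw_y -179.9 zdown -1.0 w 59.9 g 0.0 F [ 0.4  0.3 -0.4] j6 0.27
to go, tool mm [ 1.4 -0.4 71.9]
```

```bash
python3 -m pendant '[[0.0005,-0.0003,0.02,0,0,0,0.06],[0,0,0.025,0,0,0,0.06],[0,0,0.018,0,0,0,0.06],[0,0,0.008,0,0,0,0.06],[0,0,0,0,0,0,0.06],[0,0,0,0,0,0,0.06],[0,0,0,0,0,0,0.05],[0,0,0,0,0,0,0.04],[0,0,0,0,0,0,0.03],[0,0,0,0,0,0,0.03],[0,0,0,0,0,0,0.03],[0,0,0,0,0,0,0.03]]'; python3 st.py 554.5 -61.1 200
```

```text
clock: 42.15
position: [560.7, -320.9, 131.0]
ee_rot: [-0.707, 0.707, -0.001, 0.0]
contact_force: [-2.0, -0.0, 5.4]
gripper_width: 42.0
grasp_force: 61.4
t 42.1 p [ 560.7 -320.9  131. ] yaw_y 180.0 zdown -1.0 w 42.0 g 61.4 F [-2.  -0.   5.4] j6 0.27
to go, tool mm [-259.7    6.1  -69.4]
```

```bash
python3 -m pendant '[[0,0,-0.015,0,0,0,0.03],[0,0,-0.03,0,0,0,0.03],[-0.01,0,-0.025,0,0,0,0.03],[-0.03,0.003,0,0,0,0,0.03],[-0.04,0.003,0,0,0,0,0.03],[-0.04,0,0,0,0,0,0.03],[-0.04,0,0,0,0,0,0.03],[-0.04,0,0,0,0,0,0.03],[-0.035,0,0,0,0,0,0.03],[-0.016,0,0,0,0,0,0.03],[-0.007,0,0,0,0,0,0.03],[0,0,0,0,0,0,0.03]]'>/dev/null; python3 -m pendant '[[0,0,0.012,0,0,0,0.03],[0,0,0.018,0,0,0,0.03],[0,0,0.01,0,0,0,0.03],[0,0,0,0,0,0,0.03],[0,0,0,0,0,0,0.03],[0,0,0,0,0,0,0.03]]'|grep -E "pos|cont"; python3 st.py 554.5 -62 139
```

```text
position: [554.8, -62.7, 159.9]
contact_force: [-0.5, 0.4, -3.0]
t 44.0 p [554.8 -62.7 159.9] yaw_y 180.0 zdown -1.0 w 42.2 g 61.5 F [-0.5  0.4 -3. ] j6 -0.18
to go, tool mm [-0.7  0.3 20.9]
```

```bash
python3 -m pendant '[[-0.0007,0.0003,0.01,0,0,0,0.03],[0,0,0.007,0,0,0,0.03],[0,0,0.002,0,0,0,0.03],[0,0,0,0,0,0,0.03],[0,0,0,0,0,0,0.03],[0,0,0,0,0,0,0.03]]'|grep -E "pos|cont"; python3 -m pendant '[[0,0,0.001,0,0,0,0.03],[0,0,0,0,0,0,0.03],[0,0,0,0,0,0,0.03]]'|grep -E "pos|cont"; python3 st.py 554.5 -62 139
```

```text
position: [554.1, -61.7, 140.4]
contact_force: [-0.1, 0.6, -2.3]
position: [553.9, -61.7, 139.2]
contact_force: [-0.6, -0.4, -3.3]
t 44.9 p [553.9 -61.7 139.2] yaw_y 180.0 zdown -1.0 w 42.4 g 61.5 F [-0.6 -0.4 -3.3] j6 -0.18
to go, tool mm [ 0.3 -0.6  0.2]
```

```bash
python3 -m pendant '[[0.0002,-0.0005,0.0003,0,0,0,0.03],[0,0,0,0,0,0,0.03],[0,0,0,0,0,0,0.03]]'|grep -E "pos|cont";  python3 -m pendant '[[0,0,0.0003,0,0,0,0.03],[0,0,0,0,0,0,0.03],[0,0,0,0,0,0,0.06],[0,0,0,0,0,0,0.06],[0,0,0,0,0,0,0.06],[0,0,-0.01,0,0,0,0.06],[0,0,-0.03,0,0,0,0.06],[0,0,-0.035,0,0,0,0.06],[0.02,0.01,-0.02,0,0,0,0.06],[0.04,0.02,-0.01,0,0,0,0.06],[0.04,0.02,0,0,0,0,0.06],[0.04,0.02,0,0,0,0,0.06]]'|grep -E "pos|cont"; python3 -m pendant '[[0.04,0.02,0,0,0,0,0.06],[0.04,0.02,0,0,0,0,0.06],[0.04,0.02,0,0,0,0,0.06],[0.03,0.01,0,0,0,0,0.06],[0,0,0,0,0,0,0.06],[0,0,0,0,0,0,0.06]]'|grep pos; cp pics/top0.png top0.png; python3 - <<'E'
from h import *
t=snap('top','top1.png'); s=snap('scene','scene1.png')
a=cv2.imread('top0.png');b=t['image'][:,:,::-1]
k=lambda im:cv2.resize(im[175:290,200:340],None,fx=2.85,fy=2.85,interpolation=cv2.INTER_CUBIC)
cv2.imwrite('pics/p8.png',np.vstack([np.hstack([k(a),k(b)]),cv2.resize(cv2.imread('pics/scene1.png')[110:230,150:430],(798,342)) ])[:600])
s0=cv2.imread('pics/scene0.png')[:,:,::-1]
def cen(im,f,roi):
    u0,v0,u1,v1=roi;m=f(im[v0:v1,u0:u1].astype(int));y,x=np.nonzero(m);return (x.mean()+u0).round(2),(y.mean()+v0).round(2),len(x)
red=lambda I:(I[...,0]>1.8*I[...,1]+30)&(I[...,1]<70)
blue=lambda I:(I[...,2]>I[...,0]+20)
br=lambda I:(I[...,0]<115)&(I[...,0]>I[...,2]+12)&(I[...,1]<60)
A=a[:,:,::-1]
for n,f,r,rs in(('red',red,(210,205,260,255),(275,150,310,185)),('blue',blue,(245,235,285,275),(250,150,280,215)),('brown',br,(285,220,318,256),(238,172,264,228))):
    print(n,cen(A,f,r),cen(t['image'],f,r),cen(s0,f,rs),cen(s['image'],f,rs))
E
```

```text
position: [554.3, -62.0, 139.1]
contact_force: [-1.6, 0.3, 0.0]
position: [483.9, -203.0, 245.2]
contact_force: [1.0, -0.8, 0.4]
position: [414.0, -352.5, 244.1]
red (np.float64(234.22), np.float64(228.44), 710) (np.float64(234.3), np.float64(228.53), 714) (np.float64(293.3), np.float64(169.39), 383) (np.float64(293.24), np.float64(169.38), 383)
blue (np.float64(266.23), np.float64(254.01), 473) (np.float64(266.17), np.float64(254.0), 476) (np.float64(265.39), np.float64(187.72), 544) (np.float64(265.62), np.float64(188.36), 568)
brown (np.float64(300.62), np.float64(239.79), 468) (np.float64(300.65), np.float64(239.67), 548) (np.float64(250.62), np.float64(201.76), 831) (np.float64(250.56), np.float64(201.38), 831)
```

View pics/p8.png

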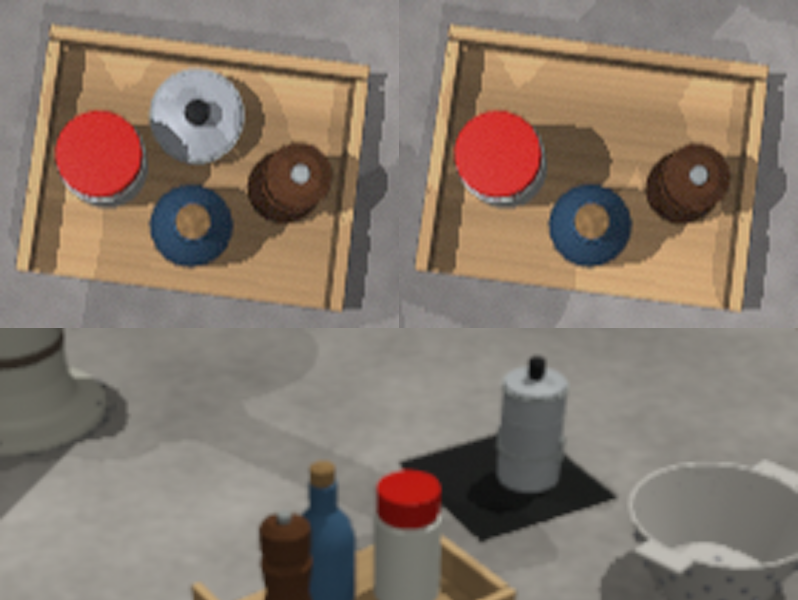

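All three are upright and back within about 0.2 px of where they started, and the tier is seated flush, so I'm handing the job in.

```bash
python3 -c "
from bench import arm
print(arm.job_done())"
```

```text
the job is handed in; nothing more can be done
None
```

The job is done and handed in at about 47 s on the robot's clock: the tier sits squarely on the open tin, and the cruet, mill and jar stand upright in the caddy, within about 1 mm of where they started by the before-and-after pictures.

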